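Gauge two brass couplers in the horn workshop

TASK

Sort the two plain brass couplers standing on the bench by the steel gauge block: slide the one that fits down into the round bore of the block until it stands upright on the bottom of the bore, and stand the oversize one upright on the floor of the open wooden reject tray. Set both down gently, do not let them drop, and let go of them.

Things in the scene. Friction and masses are not known exactly. Their poses are not given: they have to be found in the camera images.
- slim_coupler: Plain straight brass tube, 30 mm outside diameter, 95 mm high, about 0.2 kg, standing upright and loose on the bench; it fits the gauge bore. Rigid, may be gripped across its diameter. Origin: centre of its underside; z axis along the tube, upward. When it stands in the gauge its top is 100 mm above the bench, 50 mm above the block's top face.
- wide_coupler: Plain straight brass tube, 56 mm outside diameter, 95 mm high, about 0.36 kg, standing upright and loose on the bench; it is too wide for the gauge bore. Rigid, may be gripped across its diameter. Origin: centre of its underside; z axis along the tube, upward.
- gauge: Square steel gauge block, 110 x 110 mm, 50 mm high, fixed to the bench, with one round upright bore of 50 mm diameter in the middle of its top face. The bore is 45 mm deep (its flat bottom is 5 mm above the bench). Origin: centre of the block's underside, on the bore's axis; z up.
- tray: Open wooden reject tray, 160 mm (its x) by 150 mm (its y) outside, 40 mm high, walls and floor 6 mm thick, fixed to the bench and empty. Origin: centre of its underside; z up.
Mind the look-alikes: they are no part of the job. What is shaped like the wide_coupler but blue is not meant.

How it is judged:
By the outcome, as a careful person would: the job done as asked, in the order asked, and still so for the second after the job is handed in, with the robot touching nothing.
It also fails if it takes over 58 s, if anything falls off the work surface, if the arm or the gripper's body presses on something with over 40 N, if the wrist force passes 120 N, or if a joint passes its speed limit or range.

ROBOT

A 6-joint arm with a two-finger parallel gripper is mounted at the origin on the work surface. World frame = base frame: x ahead of the robot, y to its left, z up, the work surface at z = 0. Lengths are in m, angles in degrees, forces in N, time in s.
With the tool pointing down it reaches from about 0.35 to 0.875 m from the base axis. Payload 4.2 kg.
Tool frame: the origin (TCP) lies on the centre line of the jaws, within the pads' length; the fingertips stand 19 mm ahead of it and the grasp point (between the pads) is the TCP; x points along the fingers, y is the direction in which the jaws open and shut, and the axes are right-handed (so a half turn about x gives the same grasp; the last joint's range is limited). The gripper opens to 87 mm and grips with 3 to 60 N. Pads are 19 mm wide; open, the fingers measure 117 mm over their backs; the gripper's body (75 mm by 190 mm) begins 51 mm behind the grasp point.
Start: joints at [-58.98, 22.042, 0.453, 0, -68.411, -14.817], TCP at [0.174, -0.6, 0.242] pointing down, gripper open.
Joint ranges: [-179.83, 179.83], [-69.29, 118.12], [-61.27, 80.66], [-181.25, 117.63], [-171.15, -9.14], [-177.46, 177.46]. Speed limits (degrees/s): [159.86, 159.86, 180, 180, 180, 180].

INTERFACE

Orientations are given as a 3x3 rotation matrix whose columns are the frame's x, y, z axes.
In Python, from station import r, viewer, job, spotter gives the robot as it stands.
- The arm moves only by the tool play_rows, never from a script. Its argument "commands" is a list of rows, each an object of numbers: "fingers": the gripper command: -1 is fully open, 1 is shut, values between are in proportion; "tx", "ty", "tz": the shift along the tool's x, y, z normalised to -1 to 1, where 1 is 750 mm; "ax", "ay", "az": the turn, a rotation vector about the tool's x, y, z normalised to -1 to 1, where 1 is pi rad. In form: [{"fingers": .., "tx": .., "ty": .., "tz": .., "ax": .., "ay": .., "az": ..}, ...]. A call has 1 to 5 rows; each row is the pose to reach, as a shift and turn from the pose commanded when the call began, along the tool's axes at that moment, turning the shorter way round; what a row does not reach only later rows make up. A row lasts 1/12 s, in which the tool goes at most 41.7 mm and 7.16 degrees, less where a joint would pass 70% of its speed; a pose out of reach is approached as far as the arm can. A call with a number of a shift or a turn outside -1 to 1 is refused whole. A call with a gripper value outside its range is refused whole. The fingers move at their own pace and stop on an object; the grip force is fixed at half the most. Time passes only in rows, so rows that repeat a pose let the fingers close. It gives the time, the measured TCP pose, the force and the opening at its end, in the units of the state.
- r.sense(): the state, without advancing time (a new reading comes with each control period).
- viewer.capture(name): name is "scene" or "top"; returns a dict with "image" (420x560x3 uint8, red, green, blue), "fx", "fy", "cx", "cy" (pixels), "R" (3x3) and "t" (3): a world point X has camera coordinates R X + t. Camera axes: x right, y down, z forward; pixel columns grow to the right and rows downward; lengths in m; the calibration is good to about 2 mm. A picture is of the moment at which its call begins. There is no depth.
- job.finish_job(): hands the job in, once; it reports no verdict.
Trained networks look in a picture, given as the dict that the camera call returned (one of the last four; its "shot" number tells which), for a name from the list of things; names that differ only in an ending like _2 or _b are one class to them, and where a whole thing is asked for, a point or a joint stands for the part that bears it (a point fixed in the world has none). Each returns a list of dicts, best first, with "score" (0 to 1); they miss things now and then, are a little off and sometimes report something else, mostly with a low value. They report only what shows in the picture. A call takes as long as a camera call. They do not tell look-alikes from the thing itself.
- spotter.find_in(name, picture): "uv" ([column, row] in pixels, amid what is visible of it).
- spotter.silhouettes(name, picture): "region" (420x560 bool, what is visible of it) and "uv" ([column, row] in pixels, amid what is visible of it).
The state is a dict: "time_s": time; "joints": joint angles; "joint_velocities": joint speeds; "effort": joint torques, N m; "tcp_pos": TCP position; "ee_rot": TCP orientation; "wrist_force": force on the tool from outside, world axes, zero at the start; "moment": the same for the moment, N m; "gripper_width": opening from 0.0 (shut) to 1.0 (fully open).
Only numpy, scipy, OpenCV 4.12 (cv2) and the standard library are available. Lean on these libraries where they do the work, as an engineer would, in place of code of your own. Each camera call takes 0.05 s, during which the arm holds its last target. There are 200 camera calls.

## Working session

There is one attempt and no reset: what is moved stays moved. The work goes in short steps, Python scripts to look and compute and a tool call to move; the robot and the scene stay as the last step left them, time stands still between calls to the robot, and variables do not carry over. Pictures are saved under pics/ and viewed, about 8 in all and at most 12, crops included, and the job is handed in when it is done.

Besides the shell and the picture viewer there is one more tool, called as name(argument=value, ...) on one line, values as JSON. play_rows: Moves the arm, as the interface text tells. Its arguments: {"type":"object","properties":{"commands":{"type":"array"}},"required":["commands"]}

```bash
mkdir -p pics; ls; cat > h.py <<'E'
import numpy as np, cv2
from station import r, viewer, job, spotter
def ray(p,uv):
    d=np.array([(uv[0]-p['cx'])/p['fx'],(uv[1]-p['cy'])/p['fy'],1.]); R=np.array(p['R']);t=np.array(p['t'])
    return -R.T@t, R.T@d
def atz(p,uv,z):
    c,d=ray(p,uv); return c+d*(z-c[2])/d[2]
def proj(p,X):
    q=np.array(p['R'])@np.array(X)+np.array(p['t']); return np.array([p['fx']*q[0]/q[2]+p['cx'],p['fy']*q[1]/q[2]+p['cy']])
def save(p,n): cv2.imwrite('pics/'+n+'.png',p['image'][:,:,::-1])
E
python3 - <<'E'
from h import *
np.set_printoptions(precision=4,suppress=True)
print(r.sense())
for c in ('scene','top'):
    p=viewer.capture(c); save(p,c+'0'); print(c,'cam',ray(p,(0,0))[0],np.array(p['R']))
    for n in ('slim_coupler','wide_coupler','gauge','tray'):
        for s in spotter.silhouettes(n,p)[:4]:
            m=s['region']; ys,xs=np.nonzero(m)
            print(n,round(s['score'],2),np.array(s['uv']),m.sum(),xs.min(),xs.max(),ys.min(),ys.max(),p['image'][m].mean(0))
E
```

```text
pics
{'time_s': 0.0, 'joints': array([-58.9811,  22.0905,   0.3791,  -0.0277, -68.4102, -14.818 ]), 'joint_velocities': array([-0.0098, -0.0594, -0.0709,  0.002 , -0.0426,  0.0121]), 'effort': array([ -0.0005, -39.0668,  18.7406,   4.2201,   0.0108,  -0.0002]), 'tcp_pos': array([ 0.1743, -0.5996,  0.2405]), 'ee_rot': array([[-0.0007, -0.2788,  0.9603],
       [ 0.0021,  0.9603,  0.2788],
       [-1.    ,  0.0022, -0.0001]]), 'wrist_force': array([ 0.5314,  0.3775, -0.2682]), 'moment': array([ 0.0317, -0.0042, -0.0315]), 'gripper_width': 1.0001874961351325}
scene cam [ 1.0241 -0.4258  0.4733] [[ 0.658   0.7531  0.0024]
 [ 0.4026 -0.3491 -0.8462]
 [-0.6364  0.5577 -0.5329]]
slim_coupler 0.93 [333.2 233.3] 928 322 343 209 263 [91.3599 71.9784 35.4073]
wide_coupler 0.78 [250.7 207.7] 1535 233 262 182 238 [86.0267 67.5674 31.23  ]
wide_coupler 0.6 [209.6 189.2] 1378 193 223 169 221 [30.3977 36.1212 66.1299]
gauge 0.84 [379.7 176.5] 2178 348 415 151 198 [79.5803 75.2617 72.7635]
tray 0.84 [108.  291.6] 9362 32 180 240 349 [70.4847 44.1443 24.4714]
top cam [ 0.4382 -0.0061  0.7621] [[ 0.0031 -0.9998 -0.0183]
 [-0.9956 -0.0014 -0.0935]
 [ 0.0935  0.0185 -0.9954]]
slim_coupler 0.91 [266.7 131.4] 401 260 277 119 147 [109.0574  85.3491  40.399 ]
wide_coupler 0.81 [318.1 278.5] 910 301 333 262 296 [43.0143 43.9242 56.8516]
wide_coupler 0.69 [302.6 223.4] 859 287 318 206 239 [82.4331 68.475  44.2852]
wide_coupler 0.47 [266.  133.2] 412 260 277 119 147 [109.2209  85.4806  40.6019]
gauge 0.74 [109.2 195.5] 4158 75 146 167 228 [104.7073 100.4812  99.9259]
tray 0.63 [452.2 223.3] 7600 398 509 170 276 [94.2188 60.2122 35.0557]
```

View pics/scene0.png

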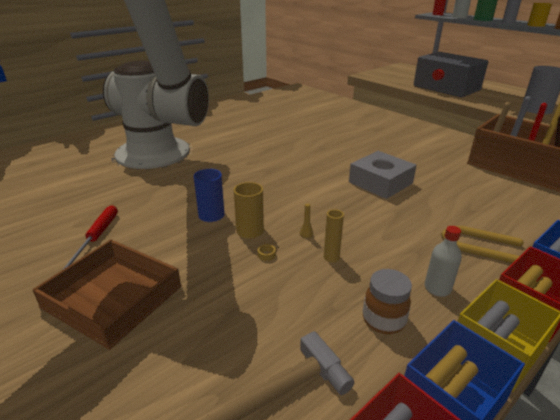

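View pics/top0.png

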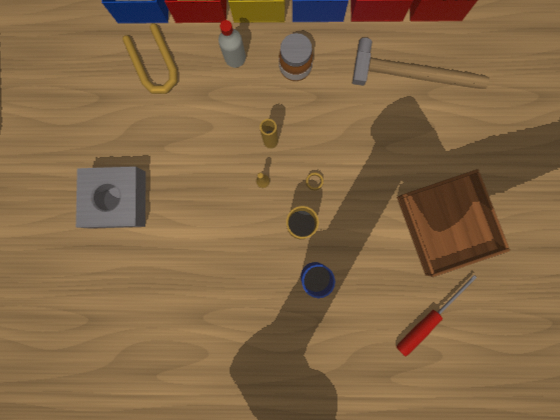

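The top view shows the slim brass coupler's rim at about (268,127), the wide brass one at (302,222), the blue look-alike at (318,280), the bore at (107,197) and the tray at (452,223). The loose ring at (315,180) and cone at (262,180) have to be avoided. Next I fit the poses by silhouette overlap.

```bash
cat > fit.py <<'E'
from h import *
from scipy.optimize import minimize
a=np.linspace(0,2*np.pi,48,endpoint=False)
def cyl(rad,h): return lambda v: np.array([[v[0]+rad*np.cos(t),v[1]+rad*np.sin(t),z] for z in (0,h) for t in a])
def box(w,d,h):
    def f(v):
        c,s=np.cos(v[2]),np.sin(v[2])
        return np.array([[v[0]+c*x-s*y,v[1]+s*x+c*y,z] for z in (0,h) for x in (-w/2,w/2) for y in (-d/2,d/2)])
    return f
def hull(p,P):
    q=np.array([proj(p,X) for X in P]); S=4
    big=np.zeros((420*S,560*S),np.uint8); cv2.fillConvexPoly(big,cv2.convexHull(np.round((q+.5)*S).astype(np.int32)),255)
    return cv2.resize(big,(560,420),interpolation=cv2.INTER_AREA)/255.
def fit(mod,v0,views):
    def cost(v):
        P=mod(v); e=0
        for p,m in views:
            g=hull(p,P); e+=1-np.minimum(g,m).sum()/np.maximum(g,m).sum()
        return e
    st=[np.array(v0)]+[np.array(v0)+d for d in np.diag([.015,.015,.3][:len(v0)])]
    o=minimize(cost,v0,method='Nelder-Mead',options=dict(initial_simplex=st,xatol=1e-4,fatol=1e-4)); return o.x,o.fun
E
python3 - <<'E'
from fit import *
np.set_printoptions(precision=4,suppress=True)
sc=viewer.capture('scene'); tp=viewer.capture('top')
for n,mod,uvt,uvs,z,yaw in [('slim_coupler',cyl(.015,.095),(268,127),(333,235),.095,0),('wide_coupler',cyl(.028,.095),(302,222),(250,210),.095,0),
  ('gauge',box(.11,.11,.05),(107,197),(380,176),.05,1),('tray',box(.16,.15,.04),(452,223),(108,290),.02,1)]:
    v0=list(atz(tp,uvt,z)[:2])
    vs=[]
    for p,uv in ((sc,uvs),(tp,uvt)):
        L=[s for s in spotter.silhouettes(n,p) if np.hypot(*(np.array(s['uv'])-uv))<25]
        if L: vs.append((p,L[0]['region'].astype(float)))
    print(n,'rim',np.array(v0))
    for V in ([vs] +[[x] for x in vs]):
        for y0 in ([-.3,.3] if yaw else [0]):
            x,f=fit(mod,v0+([y0] if yaw else []),V); print('   ',len(V),x,round(f,3))
E
```

```text
slim_coupler rim [0.6401 0.033 ]
    2 [0.6419 0.0323] 0.209
    1 [0.6433 0.031 ] 0.052
    1 [0.6409 0.0328] 0.136
wide_coupler rim [ 0.4741 -0.0262]
    2 [ 0.4747 -0.0269] 0.122
    1 [ 0.4798 -0.0304] 0.044
    1 [ 0.4745 -0.0269] 0.033
gauge rim [0.522  0.3326]
    2 [0.5239 0.3345 0.0374] 0.087
    2 [0.5235 0.334  0.037 ] 0.087
    1 [0.5249 0.3307 0.0496] 0.039
    1 [0.5252 0.3311 0.045 ] 0.038
    1 [0.5235 0.3353 0.0309] 0.026
    1 [0.5234 0.3352 0.0304] 0.026
tray rim [ 0.4768 -0.3108]
    2 [ 0.4786 -0.3094  0.3325] 0.062
    2 [ 0.4784 -0.3092  0.3243] 0.063
    1 [ 0.4817 -0.3089  0.3194] 0.033
    1 [ 0.4817 -0.309   0.3166] 0.034
    1 [ 0.4778 -0.3093  0.3261] 0.014
    1 [ 0.4776 -0.3094  0.3285] 0.014
```

play_rows(commands=[{"fingers":-1,"tx":0,"ty":0.159,"tz":0.208,"ax":0,"ay":0,"az":0},{"fingers":-1,"tx":0,"ty":0.159,"tz":0.208,"ax":0,"ay":0,"az":0},{"fingers":-1,"tx":0,"ty":0.159,"tz":0.208,"ax":0,"ay":0,"az":0},{"fingers":-1,"tx":0,"ty":0.159,"tz":0.208,"ax":0,"ay":0,"az":0},{"fingers":-1,"tx":0,"ty":0.159,"tz":0.208,"ax":0,"ay":0,"az":0}])

```text
time_s: 1.42
tcp_pos: [0.2921, -0.4398, 0.2418]
ee_rot: [[0.001, -0.28, 0.96], [0.0, 0.96, 0.28], [-1.0, -0.0, 0.001]]
wrist_force: [0.6, -0.2, -0.1]
gripper_width: 0.997
```

play_rows(commands=[{"fingers":-1,"tx":0,"ty":0.159,"tz":0.208,"ax":0,"ay":0,"az":0},{"fingers":-1,"tx":0,"ty":0.159,"tz":0.208,"ax":0,"ay":0,"az":0},{"fingers":-1,"tx":0,"ty":0.159,"tz":0.208,"ax":0,"ay":0,"az":0},{"fingers":-1,"tx":0,"ty":0.159,"tz":0.208,"ax":0,"ay":0,"az":0},{"fingers":-1,"tx":0,"ty":0.159,"tz":0.208,"ax":0,"ay":0,"az":0}])

```text
time_s: 1.83
tcp_pos: [0.4089, -0.2817, 0.242]
ee_rot: [[0.001, -0.281, 0.96], [-0.0, 0.96, 0.281], [-1.0, -0.001, 0.001]]
wrist_force: [-0.2, -0.4, -0.0]
gripper_width: 0.997
```

play_rows(commands=[{"fingers":-1,"tx":0,"ty":0.159,"tz":0.208,"ax":0,"ay":0,"az":0},{"fingers":-1,"tx":0,"ty":0.159,"tz":0.208,"ax":0,"ay":0,"az":0},{"fingers":-1,"tx":0,"ty":0.159,"tz":0.208,"ax":0,"ay":0,"az":0},{"fingers":-1,"tx":0,"ty":0.159,"tz":0.208,"ax":0,"ay":0,"az":0},{"fingers":-1,"tx":0,"ty":0.159,"tz":0.208,"ax":0,"ay":0,"az":0}])

```text
time_s: 2.25
tcp_pos: [0.5257, -0.1233, 0.2419]
ee_rot: [[0.001, -0.281, 0.96], [0.0, 0.96, 0.281], [-1.0, -0.0, 0.001]]
wrist_force: [0.3, -0.6, 0.6]
gripper_width: 1.005
```

play_rows(commands=[{"fingers":-1,"tx":0,"ty":0.156,"tz":0.207,"ax":0,"ay":0,"az":0},{"fingers":-1,"tx":0,"ty":0.156,"tz":0.207,"ax":0,"ay":0,"az":0},{"fingers":-1,"tx":0,"ty":0.156,"tz":0.207,"ax":0,"ay":0,"az":0},{"fingers":-1,"tx":0,"ty":0.156,"tz":0.207,"ax":0,"ay":0,"az":0},{"fingers":-1,"tx":0,"ty":0.156,"tz":0.207,"ax":0,"ay":0,"az":0}])

```text
time_s: 2.67
tcp_pos: [0.6422, 0.0328, 0.2413]
ee_rot: [[0.001, -0.281, 0.96], [0.0, 0.96, 0.281], [-1.0, 0.0, 0.001]]
wrist_force: [0.2, -0.1, 0.2]
gripper_width: 1.001
```

play_rows(commands=[{"fingers":-1,"tx":0.05,"ty":0,"tz":0,"ax":0,"ay":0,"az":0},{"fingers":-1,"tx":0.1,"ty":0,"tz":0,"ax":0,"ay":0,"az":0},{"fingers":-1,"tx":0.14,"ty":0,"tz":0,"ax":0,"ay":0,"az":0},{"fingers":-1,"tx":0.15,"ty":0,"tz":0,"ax":0,"ay":0,"az":0},{"fingers":-1,"tx":0.15,"ty":0,"tz":0,"ax":0,"ay":0,"az":0}])

```text
time_s: 3.08
tcp_pos: [0.639, 0.0293, 0.1264]
ee_rot: [[-0.006, -0.279, 0.96], [-0.002, 0.96, 0.279], [-1.0, -0.0, -0.006]]
wrist_force: [0.0, 0.1, 0.3]
gripper_width: 0.997
```

```bash
python3 - <<'E'
from h import *
a=viewer.capture('scene');b=viewer.capture('top')
cv2.imwrite('pics/p1.png',cv2.resize(np.hstack([a['image'][100:320,150:450],b['image'][60:280,150:450]])[:,:,::-1],(800,293)))
E
```

```text
(no output)
```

View pics/p1.png

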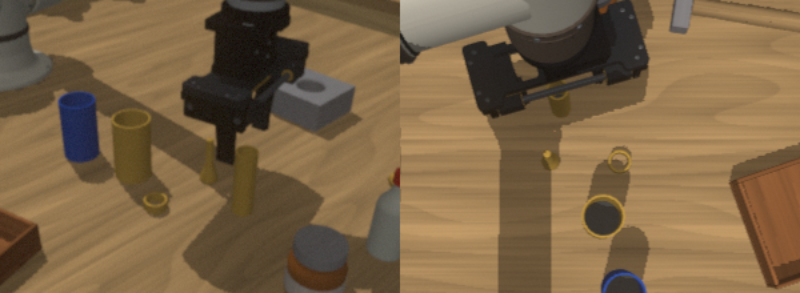

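The fingertips at (228,160) and (262,130) in the crop straddle the slim coupler's top at (246,153), as intended.

```bash
python3 -c "
from h import *
s=r.sense(); print(s['tcp_pos'],s['ee_rot'])"
```

```text
[0.64177851 0.02961865 0.13085275] [[ 2.97709140e-03 -2.79510469e-01  9.60138029e-01]
 [-1.55356098e-04  9.60142143e-01  2.79512149e-01]
 [-9.99995556e-01 -9.81296512e-04  2.81500726e-03]]
```

play_rows(commands=[{"fingers":-1,"tx":0.02,"ty":0.003,"tz":0.001,"ax":0,"ay":0,"az":0},{"fingers":-1,"tx":0.045,"ty":0.003,"tz":0.001,"ax":0,"ay":0,"az":0},{"fingers":-1,"tx":0.065,"ty":0.003,"tz":0.001,"ax":0,"ay":0,"az":0},{"fingers":-1,"tx":0.07,"ty":0.003,"tz":0.001,"ax":0,"ay":0,"az":0},{"fingers":-1,"tx":0.07,"ty":0.003,"tz":0.001,"ax":0,"ay":0,"az":0}])

```text
time_s: 3.6
tcp_pos: [0.6413, 0.032, 0.0778]
ee_rot: [[0.002, -0.279, 0.96], [0.0, 0.96, 0.279], [-1.0, -0.0, 0.002]]
wrist_force: [0.2, -0.0, 0.0]
gripper_width: 1.0
```

play_rows(commands=[{"fingers":0.0,"tx":0,"ty":0,"tz":0,"ax":0,"ay":0,"az":0},{"fingers":0.1,"tx":0,"ty":0,"tz":0,"ax":0,"ay":0,"az":0},{"fingers":0.15,"tx":0,"ty":0,"tz":0,"ax":0,"ay":0,"az":0},{"fingers":0.2,"tx":0,"ty":0,"tz":0,"ax":0,"ay":0,"az":0},{"fingers":0.2,"tx":0,"ty":0,"tz":0,"ax":0,"ay":0,"az":0}])

```text
time_s: 4.02
tcp_pos: [0.6409, 0.0321, 0.0773]
ee_rot: [[0.001, -0.279, 0.96], [0.0, 0.96, 0.279], [-1.0, -0.0, 0.001]]
wrist_force: [-0.4, 0.5, -0.0]
gripper_width: 0.705
```

play_rows(commands=[{"fingers":0.3,"tx":0,"ty":0,"tz":0,"ax":0,"ay":0,"az":0},{"fingers":0.4,"tx":0,"ty":0,"tz":0,"ax":0,"ay":0,"az":0},{"fingers":0.6,"tx":0,"ty":0,"tz":0,"ax":0,"ay":0,"az":0},{"fingers":1,"tx":0,"ty":0,"tz":0,"ax":0,"ay":0,"az":0},{"fingers":1,"tx":0,"ty":0,"tz":0,"ax":0,"ay":0,"az":0}])

```text
time_s: 4.43
tcp_pos: [0.6405, 0.0321, 0.0765]
ee_rot: [[-0.0, -0.279, 0.96], [0.0, 0.96, 0.279], [-1.0, 0.0, -0.0]]
wrist_force: [-0.1, 0.1, -0.4]
gripper_width: 0.337
```

play_rows(commands=[{"fingers":1,"tx":0,"ty":0,"tz":0,"ax":0,"ay":0,"az":0},{"fingers":1,"tx":0,"ty":0,"tz":0,"ax":0,"ay":0,"az":0},{"fingers":1,"tx":0,"ty":0,"tz":0,"ax":0,"ay":0,"az":0},{"fingers":1,"tx":0,"ty":0,"tz":0,"ax":0,"ay":0,"az":0}])

```text
time_s: 4.77
tcp_pos: [0.6405, 0.0321, 0.0764]
ee_rot: [[-0.0, -0.279, 0.96], [0.0, 0.96, 0.279], [-1.0, 0.0, -0.0]]
wrist_force: [-0.5, 0.9, 0.2]
gripper_width: 0.337
```

play_rows(commands=[{"fingers":1,"tx":-0.01,"ty":0,"tz":0,"ax":0,"ay":0,"az":0},{"fingers":1,"tx":-0.03,"ty":0,"tz":0,"ax":0,"ay":0,"az":0},{"fingers":1,"tx":-0.06,"ty":0,"tz":0,"ax":0,"ay":0,"az":0},{"fingers":1,"tx":-0.09,"ty":0,"tz":0,"ax":0,"ay":0,"az":0},{"fingers":1,"tx":-0.1,"ty":0,"tz":0,"ax":0,"ay":0,"az":0}])

```text
time_s: 5.18
tcp_pos: [0.6422, 0.0322, 0.1554]
ee_rot: [[0.006, -0.28, 0.96], [0.001, 0.96, 0.28], [-1.0, -0.001, 0.006]]
wrist_force: [0.1, -0.3, -1.5]
gripper_width: 0.338
```

play_rows(commands=[{"fingers":1,"tx":-0.015,"ty":0.03,"tz":-0.003,"ax":0,"ay":0,"az":0},{"fingers":1,"tx":-0.015,"ty":0.075,"tz":-0.006,"ax":0,"ay":0,"az":0},{"fingers":1,"tx":-0.015,"ty":0.125,"tz":-0.011,"ax":0,"ay":0,"az":0},{"fingers":1,"tx":-0.015,"ty":0.18,"tz":-0.015,"ax":0,"ay":0,"az":0},{"fingers":1,"tx":-0.015,"ty":0.23,"tz":-0.02,"ax":0,"ay":0,"az":0}])

```text
time_s: 5.6
tcp_pos: [0.5767, 0.1948, 0.1622]
ee_rot: [[-0.001, -0.278, 0.961], [-0.0, 0.961, 0.278], [-1.0, 0.0, -0.001]]
wrist_force: [1.0, 1.0, -2.9]
gripper_width: 0.335
```

play_rows(commands=[{"fingers":1,"tx":0,"ty":0.05,"tz":-0.004,"ax":0,"ay":0,"az":0},{"fingers":1,"tx":0,"ty":0.1,"tz":-0.01,"ax":0,"ay":0,"az":0},{"fingers":1,"tx":0,"ty":0.15,"tz":-0.014,"ax":0,"ay":0,"az":0},{"fingers":1,"tx":0,"ty":0.185,"tz":-0.018,"ax":0,"ay":0,"az":0},{"fingers":1,"tx":0,"ty":0.2,"tz":-0.019,"ax":0,"ay":0,"az":0}])

```text
time_s: 6.02
tcp_pos: [0.5205, 0.3366, 0.1621]
ee_rot: [[-0.001, -0.282, 0.959], [0.0, 0.959, 0.282], [-1.0, 0.0, -0.001]]
wrist_force: [0.7, 0.1, -2.4]
gripper_width: 0.339
```

play_rows(commands=[{"fingers":1,"tx":0,"ty":0,"tz":0,"ax":0,"ay":0,"az":0},{"fingers":1,"tx":0,"ty":0,"tz":0,"ax":0,"ay":0,"az":0},{"fingers":1,"tx":0,"ty":0,"tz":0,"ax":0,"ay":0,"az":0}])

```text
time_s: 6.27
tcp_pos: [0.5225, 0.3325, 0.1624]
ee_rot: [[-0.001, -0.278, 0.961], [-0.001, 0.961, 0.278], [-1.0, -0.001, -0.001]]
wrist_force: [0.1, -0.9, -2.3]
gripper_width: 0.337
```

```bash
python3 - <<'E'
from fit import *
np.set_printoptions(precision=4,suppress=True)
print(r.sense()['tcp_pos'],r.sense()['wrist_force'])
a=viewer.capture('scene');b=viewer.capture('top')
cv2.imwrite('pics/p2.png',cv2.resize(np.hstack([a['image'][60:260,290:490],b['image'][90:290,10:210]])[:,:,::-1],(800,400)))
E
```

```text
[0.5225 0.3325 0.1624] [ 0.1421 -0.9223 -2.3467]
```

View pics/p2.png

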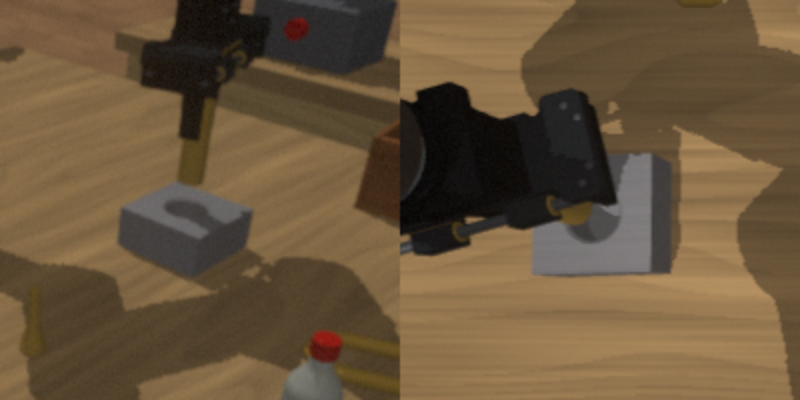

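```bash
python3 - <<'E'
from fit import *
np.set_printoptions(precision=1,suppress=True)
a=viewer.capture('scene');b=viewer.capture('top')
f=lambda p,X,o: (proj(p,X)-o)*2
for z in (.086,.145): print('scene crop axis',f(a,[.5225,.3325,z],[290,60]), 'top bottom',f(b,[.5225,.3325,z],[10,90])+[400,0])
s=[x for x in spotter.silhouettes('slim_coupler',a)][:3]
for x in s:
    ys,xs=np.nonzero(x['region']); print(x['score'],x['uv'])
    for y in range(ys.min(),ys.max()+1,4): q=xs[ys==y]; print(((np.array([(q.min()+q.max())/2,y])-[290,60])*2),len(q))
# bore centre from scene: rim ellipse
for c in [(.5235,.334)]:
  print('bore rim',[f(a,[c[0]+.025*np.cos(t),c[1]+.025*np.sin(t),.05],[290,60]).round() for t in (0,1.57,3.14,4.71)],[f(b,[c[0]+.025*np.cos(t),c[1]+.025*np.sin(t),.05],[10,90]).round()+[400,0] for t in (0,1.57,3.14,4.71)])
E
```

```text
scene crop axis [188.  177.7] top bottom [575.1 208.6]
scene crop axis [195.3 128.8] top bottom [539.1 199.5]
0.75 [386.9, 135.9]
[209. 100.] 4
[208. 108.] 7
[207. 116.] 6
[205. 124.] 6
[204. 132.] 5
[196. 140.] 12
[193. 148.] 14
[193. 156.] 14
[191. 164.] 14
[189. 172.] 14
[189. 180.] 14
bore rim [array([203., 213.]), array([198., 200.]), array([168., 199.]), array([172., 212.])] [array([594., 186.]), array([566., 212.]), array([591., 239.]), array([619., 212.])]
```

play_rows(commands=[{"fingers":1,"tx":0.015,"ty":0.001,"tz":0.001,"ax":0,"ay":0,"az":0},{"fingers":1,"tx":0.035,"ty":0.001,"tz":0.001,"ax":0,"ay":0,"az":0},{"fingers":1,"tx":0.06,"ty":0.001,"tz":0.001,"ax":0,"ay":0,"az":0},{"fingers":1,"tx":0.085,"ty":0.001,"tz":0.001,"ax":0,"ay":0,"az":0},{"fingers":1,"tx":0.098,"ty":0.001,"tz":0.001,"ax":0,"ay":0,"az":0}])

```text
time_s: 6.93
tcp_pos: [0.5218, 0.3331, 0.0861]
ee_rot: [[-0.004, -0.278, 0.961], [-0.003, 0.961, 0.278], [-1.0, -0.002, -0.004]]
wrist_force: [-0.7, -0.7, -2.3]
gripper_width: 0.339
```

play_rows(commands=[{"fingers":1,"tx":0,"ty":0,"tz":0,"ax":0,"ay":0,"az":0},{"fingers":1,"tx":0.001,"ty":0,"tz":0,"ax":0,"ay":0,"az":0},{"fingers":1,"tx":0.002,"ty":0,"tz":0,"ax":0,"ay":0,"az":0},{"fingers":1,"tx":0.003,"ty":0,"tz":0,"ax":0,"ay":0,"az":0},{"fingers":1,"tx":0.003,"ty":0,"tz":0,"ax":0,"ay":0,"az":0}])

```text
time_s: 7.35
tcp_pos: [0.5233, 0.3349, 0.088]
ee_rot: [[0.001, -0.279, 0.96], [0.001, 0.96, 0.279], [-1.0, 0.001, 0.002]]
wrist_force: [-0.7, -0.1, -2.3]
gripper_width: 0.342
```

play_rows(commands=[{"fingers":1,"tx":0.001,"ty":0,"tz":0,"ax":0,"ay":0,"az":0},{"fingers":1,"tx":0.002,"ty":0,"tz":0,"ax":0,"ay":0,"az":0},{"fingers":1,"tx":0.003,"ty":0,"tz":0,"ax":0,"ay":0,"az":0},{"fingers":1,"tx":0.004,"ty":0,"tz":0,"ax":0,"ay":0,"az":0},{"fingers":1,"tx":0.005,"ty":0,"tz":0,"ax":0,"ay":0,"az":0}])

```text
time_s: 7.77
tcp_pos: [0.5229, 0.3345, 0.0833]
ee_rot: [[0.0, -0.279, 0.96], [0.0, 0.96, 0.279], [-1.0, 0.0, 0.0]]
wrist_force: [0.7, 0.4, -1.8]
gripper_width: 0.336
```

play_rows(commands=[{"fingers":1,"tx":0.001,"ty":0,"tz":0,"ax":0,"ay":0,"az":0},{"fingers":1,"tx":0.002,"ty":0,"tz":0,"ax":0,"ay":0,"az":0},{"fingers":1,"tx":0.002,"ty":0,"tz":0,"ax":0,"ay":0,"az":0}])

```text
time_s: 8.02
tcp_pos: [0.5229, 0.3344, 0.0816]
ee_rot: [[-0.0, -0.279, 0.96], [-0.0, 0.96, 0.279], [-1.0, -0.0, -0.0]]
wrist_force: [-0.8, -0.4, -2.2]
gripper_width: 0.333
```

play_rows(commands=[{"fingers":1,"tx":0.001,"ty":0,"tz":0,"ax":0,"ay":0,"az":0},{"fingers":1,"tx":0.001,"ty":0,"tz":0,"ax":0,"ay":0,"az":0},{"fingers":1,"tx":0.001,"ty":0,"tz":0,"ax":0,"ay":0,"az":0}])

```text
time_s: 8.27
tcp_pos: [0.5231, 0.3345, 0.0814]
ee_rot: [[0.0, -0.279, 0.96], [0.0, 0.96, 0.279], [-1.0, 0.0, 0.0]]
wrist_force: [-0.3, 0.1, 0.3]
gripper_width: 0.337
```

play_rows(commands=[{"fingers":1,"tx":0.0007,"ty":0,"tz":0,"ax":0,"ay":0,"az":0},{"fingers":1,"tx":0.0007,"ty":0,"tz":0,"ax":0,"ay":0,"az":0}])

```text
time_s: 8.43
tcp_pos: [0.5232, 0.3346, 0.0814]
ee_rot: [[0.001, -0.279, 0.96], [0.0, 0.96, 0.279], [-1.0, 0.0, 0.001]]
wrist_force: [-1.8, -1.0, 5.0]
gripper_width: 0.338
```

Firm contact on the bore bottom, at the expected height. I back off by that small press and release gradually.

play_rows(commands=[{"fingers":1,"tx":-0.0006,"ty":0,"tz":0,"ax":0,"ay":0,"az":0},{"fingers":0.3,"tx":-0.0006,"ty":0,"tz":0,"ax":0,"ay":0,"az":0},{"fingers":0.25,"tx":-0.0006,"ty":0,"tz":0,"ax":0,"ay":0,"az":0},{"fingers":0.15,"tx":-0.0006,"ty":0,"tz":0,"ax":0,"ay":0,"az":0},{"fingers":0,"tx":-0.0006,"ty":0,"tz":0,"ax":0,"ay":0,"az":0}])

```text
time_s: 8.85
tcp_pos: [0.523, 0.3345, 0.0807]
ee_rot: [[-0.0, -0.279, 0.96], [-0.0, 0.96, 0.279], [-1.0, -0.0, -0.0]]
wrist_force: [-0.4, -0.3, -0.7]
gripper_width: 0.44
```

play_rows(commands=[{"fingers":-0.5,"tx":0,"ty":0,"tz":0,"ax":0,"ay":0,"az":0},{"fingers":-1,"tx":0,"ty":0,"tz":0,"ax":0,"ay":0,"az":0},{"fingers":-1,"tx":0,"ty":0,"tz":0,"ax":0,"ay":0,"az":0},{"fingers":-1,"tx":0,"ty":0,"tz":0,"ax":0,"ay":0,"az":0},{"fingers":-1,"tx":0,"ty":0,"tz":0,"ax":0,"ay":0,"az":0}])

```text
time_s: 9.27
tcp_pos: [0.523, 0.3345, 0.081]
ee_rot: [[-0.0, -0.279, 0.96], [-0.0, 0.96, 0.279], [-1.0, -0.0, -0.0]]
wrist_force: [0.2, 0.2, -0.2]
gripper_width: 0.794
```

play_rows(commands=[{"fingers":-1,"tx":-0.02,"ty":0,"tz":0,"ax":0,"ay":0,"az":0},{"fingers":-1,"tx":-0.05,"ty":0,"tz":0,"ax":0,"ay":0,"az":0},{"fingers":-1,"tx":-0.09,"ty":0,"tz":0,"ax":0,"ay":0,"az":0},{"fingers":-1,"tx":-0.13,"ty":0,"tz":0,"ax":0,"ay":0,"az":0},{"fingers":-1,"tx":-0.16,"ty":0,"tz":0,"ax":0,"ay":0,"az":0}])

```text
time_s: 9.68
tcp_pos: [0.5235, 0.3348, 0.2038]
ee_rot: [[0.002, -0.279, 0.96], [0.002, 0.96, 0.279], [-1.0, 0.001, 0.003]]
wrist_force: [-0.5, 0.4, 0.6]
gripper_width: 0.996
```

play_rows(commands=[{"fingers":-1,"tx":0,"ty":-0.04,"tz":-0.018,"ax":0,"ay":0,"az":0},{"fingers":-1,"tx":0,"ty":-0.088,"tz":-0.039,"ax":0,"ay":0,"az":0},{"fingers":-1,"tx":0,"ty":-0.136,"tz":-0.06,"ax":0,"ay":0,"az":0},{"fingers":-1,"tx":0,"ty":-0.184,"tz":-0.081,"ax":0,"ay":0,"az":0},{"fingers":-1,"tx":0,"ty":-0.223,"tz":-0.098,"ax":0,"ay":0,"az":0}])

```text
time_s: 10.1
tcp_pos: [0.498, 0.1511, 0.2011]
ee_rot: [[-0.0, -0.279, 0.96], [-0.0, 0.96, 0.279], [-1.0, 0.0, -0.0]]
wrist_force: [1.0, 0.1, 0.2]
gripper_width: 0.999
```

play_rows(commands=[{"fingers":-1,"tx":0,"ty":-0.048,"tz":-0.021,"ax":0,"ay":0,"az":0},{"fingers":-1,"tx":0,"ty":-0.096,"tz":-0.042,"ax":0,"ay":0,"az":0},{"fingers":-1,"tx":0,"ty":-0.144,"tz":-0.063,"ax":0,"ay":0,"az":0},{"fingers":-1,"tx":0,"ty":-0.19,"tz":-0.084,"ax":0,"ay":0,"az":0},{"fingers":-1,"tx":0,"ty":-0.222,"tz":-0.098,"ax":0,"ay":0,"az":0}])

```text
time_s: 10.52
tcp_pos: [0.4737, -0.0295, 0.2012]
ee_rot: [[-0.0, -0.278, 0.961], [-0.0, 0.961, 0.278], [-1.0, 0.0, -0.0]]
wrist_force: [1.1, -0.3, 0.5]
gripper_width: 1.003
```

play_rows(commands=[{"fingers":-1,"tx":0.02,"ty":0,"tz":0,"ax":0,"ay":0,"az":0},{"fingers":-1,"tx":0.05,"ty":0,"tz":0,"ax":0,"ay":0,"az":0},{"fingers":-1,"tx":0.08,"ty":0,"tz":0,"ax":0,"ay":0,"az":0},{"fingers":-1,"tx":0.09,"ty":0,"tz":0,"ax":0,"ay":0,"az":0},{"fingers":-1,"tx":0.09,"ty":0,"tz":0,"ax":0,"ay":0,"az":0}])

```text
time_s: 10.93
tcp_pos: [0.4736, -0.0274, 0.1318]
ee_rot: [[-0.004, -0.279, 0.96], [-0.001, 0.96, 0.279], [-1.0, 0.0, -0.005]]
wrist_force: [-0.7, -0.4, 0.4]
gripper_width: 1.0
```

```bash
python3 - <<'E'
from h import *
print(r.sense()['tcp_pos'])
a=viewer.capture('scene');b=viewer.capture('top')
save(a,'p3')
E
```

```text
[ 0.47359106 -0.02741381  0.13184522]
```

View pics/p3.png

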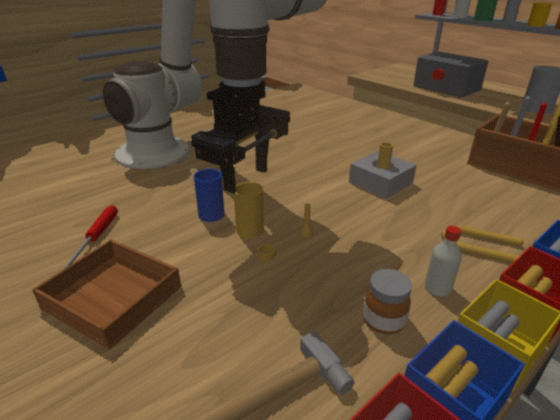

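The slim coupler stands upright in the bore at (385,155). The open jaws are over the wide brass coupler at (250,190), clear of the blue one.

play_rows(commands=[{"fingers":-1,"tx":0.02,"ty":0,"tz":0.003,"ax":0,"ay":0,"az":0},{"fingers":-1,"tx":0.045,"ty":0,"tz":0.003,"ax":0,"ay":0,"az":0},{"fingers":-1,"tx":0.068,"ty":0,"tz":0.003,"ax":0,"ay":0,"az":0},{"fingers":-1,"tx":0.075,"ty":0,"tz":0.003,"ax":0,"ay":0,"az":0},{"fingers":-1,"tx":0.075,"ty":0,"tz":0.003,"ax":0,"ay":0,"az":0}])

```text
time_s: 11.45
tcp_pos: [0.4771, -0.0263, 0.0772]
ee_rot: [[-0.001, -0.28, 0.96], [-0.0, 0.96, 0.28], [-1.0, -0.0, -0.001]]
wrist_force: [-0.2, 0.5, -0.1]
gripper_width: 1.0
```

play_rows(commands=[{"fingers":-0.8,"tx":0,"ty":0,"tz":0,"ax":0,"ay":0,"az":0},{"fingers":-0.6,"tx":0,"ty":0,"tz":0,"ax":0,"ay":0,"az":0},{"fingers":-0.45,"tx":0,"ty":0,"tz":0,"ax":0,"ay":0,"az":0},{"fingers":-0.35,"tx":0,"ty":0,"tz":0,"ax":0,"ay":0,"az":0},{"fingers":-0.3,"tx":0,"ty":0,"tz":0,"ax":0,"ay":0,"az":0}])

```text
time_s: 11.87
tcp_pos: [0.4774, -0.0263, 0.0779]
ee_rot: [[0.001, -0.279, 0.96], [0.0, 0.96, 0.279], [-1.0, -0.0, 0.001]]
wrist_force: [0.1, -0.3, 0.3]
gripper_width: 0.712
```

play_rows(commands=[{"fingers":-0.2,"tx":0,"ty":0,"tz":0,"ax":0,"ay":0,"az":0},{"fingers":0,"tx":0,"ty":0,"tz":0,"ax":0,"ay":0,"az":0},{"fingers":1,"tx":0,"ty":0,"tz":0,"ax":0,"ay":0,"az":0},{"fingers":1,"tx":0,"ty":0,"tz":0,"ax":0,"ay":0,"az":0},{"fingers":1,"tx":0,"ty":0,"tz":0,"ax":0,"ay":0,"az":0}])

```text
time_s: 12.28
tcp_pos: [0.4774, -0.0261, 0.0776]
ee_rot: [[0.001, -0.279, 0.96], [0.0, 0.96, 0.279], [-1.0, 0.0, 0.001]]
wrist_force: [-1.9, 5.0, 4.8]
gripper_width: 0.642
```

play_rows(commands=[{"fingers":1,"tx":0,"ty":0,"tz":0,"ax":0,"ay":0,"az":0},{"fingers":1,"tx":0,"ty":0,"tz":0,"ax":0,"ay":0,"az":0},{"fingers":1,"tx":0,"ty":0,"tz":0,"ax":0,"ay":0,"az":0}])

```text
time_s: 12.53
tcp_pos: [0.4774, -0.0261, 0.0776]
ee_rot: [[0.001, -0.279, 0.96], [0.0, 0.96, 0.279], [-1.0, 0.0, 0.001]]
wrist_force: [-1.1, 3.2, 5.7]
gripper_width: 0.638
```

play_rows(commands=[{"fingers":1,"tx":-0.01,"ty":0,"tz":0,"ax":0,"ay":0,"az":0},{"fingers":1,"tx":-0.03,"ty":0,"tz":0,"ax":0,"ay":0,"az":0},{"fingers":1,"tx":-0.06,"ty":0,"tz":0,"ax":0,"ay":0,"az":0},{"fingers":1,"tx":-0.095,"ty":0,"tz":0,"ax":0,"ay":0,"az":0},{"fingers":1,"tx":-0.11,"ty":0,"tz":0,"ax":0,"ay":0,"az":0}])

```text
time_s: 12.95
tcp_pos: [0.4778, -0.0268, 0.1621]
ee_rot: [[0.003, -0.279, 0.96], [-0.0, 0.96, 0.279], [-1.0, -0.001, 0.002]]
wrist_force: [0.4, -0.3, -2.6]
gripper_width: 0.633
```

play_rows(commands=[{"fingers":1,"tx":0,"ty":0,"tz":0,"ax":0,"ay":0,"az":0},{"fingers":1,"tx":0,"ty":0,"tz":0,"ax":0,"ay":0,"az":0}])

```text
time_s: 13.12
tcp_pos: [0.4763, -0.0267, 0.1593]
ee_rot: [[-0.001, -0.278, 0.961], [0.0, 0.961, 0.278], [-1.0, 0.001, -0.001]]
wrist_force: [-0.5, 0.5, -3.1]
gripper_width: 0.638
```

play_rows(commands=[{"fingers":1,"tx":0,"ty":-0.025,"tz":-0.007,"ax":0,"ay":0,"az":0},{"fingers":1,"tx":0,"ty":-0.06,"tz":-0.017,"ax":0,"ay":0,"az":0},{"fingers":1,"tx":0,"ty":-0.1,"tz":-0.028,"ax":0,"ay":0,"az":0},{"fingers":1,"tx":0,"ty":-0.145,"tz":-0.041,"ax":0,"ay":0,"az":0},{"fingers":1,"tx":0,"ty":-0.19,"tz":-0.053,"ax":0,"ay":0,"az":0}])

```text
time_s: 13.53
tcp_pos: [0.4769, -0.1754, 0.1575]
ee_rot: [[-0.005, -0.28, 0.96], [0.001, 0.96, 0.28], [-1.0, 0.002, -0.005]]
wrist_force: [1.0, 1.5, -3.7]
gripper_width: 0.638
```

play_rows(commands=[{"fingers":1,"tx":0,"ty":-0.045,"tz":-0.013,"ax":0,"ay":0,"az":0},{"fingers":1,"tx":0,"ty":-0.09,"tz":-0.025,"ax":0,"ay":0,"az":0},{"fingers":1,"tx":0,"ty":-0.13,"tz":-0.037,"ax":0,"ay":0,"az":0},{"fingers":1,"tx":0,"ty":-0.16,"tz":-0.045,"ax":0,"ay":0,"az":0},{"fingers":1,"tx":0,"ty":-0.172,"tz":-0.049,"ax":0,"ay":0,"az":0}])

```text
time_s: 13.95
tcp_pos: [0.4778, -0.311, 0.1568]
ee_rot: [[-0.005, -0.276, 0.961], [0.001, 0.961, 0.276], [-1.0, 0.003, -0.004]]
wrist_force: [1.5, 0.7, -3.1]
gripper_width: 0.639
```

play_rows(commands=[{"fingers":1,"tx":0,"ty":0,"tz":0,"ax":0,"ay":0,"az":0},{"fingers":1,"tx":0,"ty":0,"tz":0,"ax":0,"ay":0,"az":0},{"fingers":1,"tx":0,"ty":0,"tz":0,"ax":0,"ay":0,"az":0}])

```text
time_s: 14.2
tcp_pos: [0.4786, -0.3074, 0.1585]
ee_rot: [[-0.002, -0.279, 0.96], [0.001, 0.96, 0.279], [-1.0, 0.002, -0.002]]
wrist_force: [0.5, -0.1, -2.7]
gripper_width: 0.636
```

```bash
python3 - <<'E'
from h import *
print(r.sense()['tcp_pos'])
a=viewer.capture('scene');save(a,'p4')
E
```

```text
[ 0.47864714 -0.30739272  0.15853068]
```

View pics/p4.png

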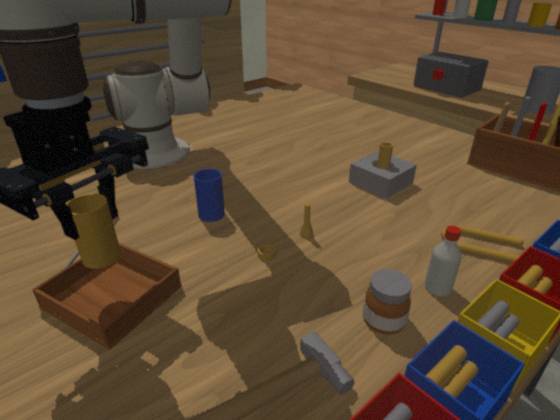

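The coupler is held upright over the tray centre, and nothing else has been disturbed. I lower it now.

play_rows(commands=[{"fingers":1,"tx":0.015,"ty":0,"tz":0,"ax":0,"ay":0,"az":0},{"fingers":1,"tx":0.035,"ty":0,"tz":0,"ax":0,"ay":0,"az":0},{"fingers":1,"tx":0.06,"ty":0,"tz":0,"ax":0,"ay":0,"az":0},{"fingers":1,"tx":0.08,"ty":0,"tz":0,"ax":0,"ay":0,"az":0},{"fingers":1,"tx":0.09,"ty":0,"tz":0,"ax":0,"ay":0,"az":0}])

```text
time_s: 14.67
tcp_pos: [0.4784, -0.3067, 0.0904]
ee_rot: [[-0.003, -0.28, 0.96], [0.002, 0.96, 0.28], [-1.0, 0.002, -0.003]]
wrist_force: [-1.1, 0.7, -3.5]
gripper_width: 0.636
```

play_rows(commands=[{"fingers":1,"tx":0,"ty":0,"tz":0,"ax":0,"ay":0,"az":0},{"fingers":1,"tx":0.001,"ty":0,"tz":0,"ax":0,"ay":0,"az":0},{"fingers":1,"tx":0.002,"ty":0,"tz":0,"ax":0,"ay":0,"az":0},{"fingers":1,"tx":0.003,"ty":0,"tz":0,"ax":0,"ay":0,"az":0},{"fingers":1,"tx":0.004,"ty":0,"tz":0,"ax":0,"ay":0,"az":0}])

```text
time_s: 15.08
tcp_pos: [0.4799, -0.3086, 0.0901]
ee_rot: [[0.002, -0.279, 0.96], [-0.001, 0.96, 0.279], [-1.0, -0.001, 0.002]]
wrist_force: [-0.4, -0.7, -2.8]
gripper_width: 0.639
```

6.5 mm to go.

play_rows(commands=[{"fingers":1,"tx":0.001,"ty":0,"tz":0,"ax":0,"ay":0,"az":0},{"fingers":1,"tx":0.002,"ty":0,"tz":0,"ax":0,"ay":0,"az":0},{"fingers":1,"tx":0.003,"ty":0,"tz":0,"ax":0,"ay":0,"az":0},{"fingers":1,"tx":0.004,"ty":0,"tz":0,"ax":0,"ay":0,"az":0},{"fingers":1,"tx":0.005,"ty":0,"tz":0,"ax":0,"ay":0,"az":0}])

```text
time_s: 15.5
tcp_pos: [0.4794, -0.3085, 0.0854]
ee_rot: [[0.0, -0.279, 0.96], [-0.0, 0.96, 0.279], [-1.0, -0.0, 0.0]]
wrist_force: [0.2, -0.5, -3.8]
gripper_width: 0.634
```

play_rows(commands=[{"fingers":1,"tx":0.001,"ty":0,"tz":0,"ax":0,"ay":0,"az":0},{"fingers":1,"tx":0.001,"ty":0,"tz":0,"ax":0,"ay":0,"az":0},{"fingers":1,"tx":0.001,"ty":0,"tz":0,"ax":0,"ay":0,"az":0}])

```text
time_s: 15.75
tcp_pos: [0.4794, -0.3085, 0.0846]
ee_rot: [[-0.0, -0.279, 0.96], [0.0, 0.96, 0.279], [-1.0, 0.0, -0.0]]
wrist_force: [0.7, 0.8, -3.3]
gripper_width: 0.635
```

play_rows(commands=[{"fingers":1,"tx":0.0008,"ty":0,"tz":0,"ax":0,"ay":0,"az":0},{"fingers":1,"tx":0.0014,"ty":0,"tz":0,"ax":0,"ay":0,"az":0},{"fingers":1,"tx":0.0014,"ty":0,"tz":0,"ax":0,"ay":0,"az":0}])

```text
time_s: 16.0
tcp_pos: [0.4795, -0.3085, 0.0837]
ee_rot: [[0.0, -0.279, 0.96], [-0.0, 0.96, 0.279], [-1.0, -0.0, 0.0]]
wrist_force: [-1.1, -0.4, -3.5]
gripper_width: 0.638
```

play_rows(commands=[{"fingers":1,"tx":0.0005,"ty":0,"tz":0,"ax":0,"ay":0,"az":0},{"fingers":1,"tx":0.001,"ty":0,"tz":0,"ax":0,"ay":0,"az":0},{"fingers":1,"tx":0.001,"ty":0,"tz":0,"ax":0,"ay":0,"az":0}])

```text
time_s: 16.25
tcp_pos: [0.4795, -0.3085, 0.0836]
ee_rot: [[0.0, -0.279, 0.96], [-0.0, 0.96, 0.279], [-1.0, -0.0, 0.0]]
wrist_force: [-0.8, 1.2, 3.0]
gripper_width: 0.637
```

Contact at the expected height. I ease off and release.

play_rows(commands=[{"fingers":1,"tx":-0.0004,"ty":0,"tz":0,"ax":0,"ay":0,"az":0},{"fingers":-0.3,"tx":-0.0004,"ty":0,"tz":0,"ax":0,"ay":0,"az":0},{"fingers":-0.35,"tx":-0.0004,"ty":0,"tz":0,"ax":0,"ay":0,"az":0},{"fingers":-0.45,"tx":-0.0004,"ty":0,"tz":0,"ax":0,"ay":0,"az":0},{"fingers":-0.6,"tx":-0.0004,"ty":0,"tz":0,"ax":0,"ay":0,"az":0}])

```text
time_s: 16.67
tcp_pos: [0.4798, -0.3088, 0.0833]
ee_rot: [[0.001, -0.279, 0.96], [-0.001, 0.96, 0.279], [-1.0, -0.001, 0.001]]
wrist_force: [-0.3, 0.1, -0.3]
gripper_width: 0.734
```

play_rows(commands=[{"fingers":-1,"tx":0,"ty":0,"tz":0,"ax":0,"ay":0,"az":0},{"fingers":-1,"tx":0,"ty":0,"tz":0,"ax":0,"ay":0,"az":0},{"fingers":-1,"tx":0,"ty":0,"tz":0,"ax":0,"ay":0,"az":0},{"fingers":-1,"tx":0,"ty":0,"tz":0,"ax":0,"ay":0,"az":0}])

```text
time_s: 17.0
tcp_pos: [0.4795, -0.3085, 0.0832]
ee_rot: [[0.0, -0.279, 0.96], [-0.0, 0.96, 0.279], [-1.0, -0.0, 0.0]]
wrist_force: [-0.1, 0.2, -0.8]
gripper_width: 0.973
```

play_rows(commands=[{"fingers":-1,"tx":-0.01,"ty":0,"tz":0,"ax":0,"ay":0,"az":0},{"fingers":-1,"tx":-0.03,"ty":0,"tz":0,"ax":0,"ay":0,"az":0},{"fingers":-1,"tx":-0.07,"ty":0,"tz":0,"ax":0,"ay":0,"az":0},{"fingers":-1,"tx":-0.12,"ty":0,"tz":0,"ax":0,"ay":0,"az":0},{"fingers":-1,"tx":-0.16,"ty":0,"tz":0,"ax":0,"ay":0,"az":0}])

```text
time_s: 17.42
tcp_pos: [0.4796, -0.3088, 0.2061]
ee_rot: [[0.001, -0.28, 0.96], [-0.001, 0.96, 0.28], [-1.0, -0.002, 0.001]]
wrist_force: [1.5, -1.4, 0.6]
gripper_width: 0.995
```

play_rows(commands=[{"fingers":-1,"tx":0,"ty":0,"tz":0,"ax":0,"ay":0,"az":0},{"fingers":-1,"tx":0,"ty":0,"tz":0,"ax":0,"ay":0,"az":0},{"fingers":-1,"tx":0,"ty":0,"tz":0,"ax":0,"ay":0,"az":0}])

```text
time_s: 17.67
tcp_pos: [0.4789, -0.3081, 0.2032]
ee_rot: [[-0.0, -0.279, 0.96], [0.001, 0.96, 0.279], [-1.0, 0.001, 0.0]]
wrist_force: [-0.3, -0.1, -0.7]
gripper_width: 1.002
```

```bash
python3 - <<'E'
from fit import *
s=r.sense();print(s['tcp_pos'],s['wrist_force'],s['gripper_width'])
a=viewer.capture('scene');save(a,'p5')
for n,m,x,z0 in (('slim',.015,(.523,.3345),.005),('wide',.028,(.4795,-.3085),.006)):
    print(n,'axis bottom/top px',proj(a,[*x,z0]),proj(a,[*x,z0+.095]))
    for q in spotter.silhouettes(n+'_coupler',a)[:3]:
        ys,xs=np.nonzero(q['region']); print(q['score'],q['uv'],ys.min(),ys.max(),xs.min(),xs.max())
E
```

```text
[ 0.4788939  -0.30813765  0.2031502 ] [-0.30012059 -0.07641035 -0.70504793] 1.0023399347064612
slim axis bottom/top px [380.07283611 179.6998669 ] [385.55300516 143.03911349]
wide axis bottom/top px [111.37404177 293.13645853] [ 97.54388305 245.97454048]
0.74 [102.5, 268.0] 236 306 78 128
0.7 [208.8, 192.6] 169 221 193 223
0.63 [111.4, 306.9] 246 348 33 179
```

View pics/p5.png

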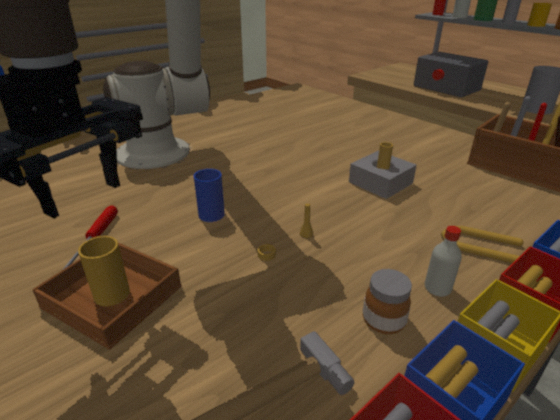

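The wide coupler stands in the tray, from (101,247) at the top to (109,303) at the foot. The slim one stands in the bore with its top at (385,146), against a predicted (385.6,143).

```bash
python3 -c "
from h import *
print(job.finish_job())"
```

```text
the job is handed in; nothing more can be done
None
```

Both couplers are sorted, slim first and then wide. The job was handed in at about 18 s of the 58 s allowed. No verdict was reported.

- **Slim coupler:** it stands upright on the bottom of the gauge bore. I lowered it until the wrist force showed contact at the expected height (at most about 5 N), then let go.
- **Wide brass coupler:** it stands upright near the middle of the tray floor. I set it down the same way, with about 3 N of contact, then let go. The blue look-alike was not touched.

**Last checks:** the final picture shows both couplers upright where my measurements put them, within a few pixels. The gripper was open and well clear, with wrist force near zero. In that last picture the trained network did not find the slim coupler in the bore, so I confirmed it by eye and by projecting its expected position. The network also gave low-score "wide" hits on the blue tube and the tray, which I disregarded.

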